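Open the roll-top tool chest in the wood shop

ROBOT

A 7-joint arm with a two-finger parallel gripper is mounted at the origin on the work surface. World frame = base frame: x ahead of the robot, y to its left, z up, the work surface at z = 0. Lengths are in m, angles in degrees, forces in N, time in s.
With the tool pointing down it reaches from about 0.35 to 0.9 m from the base axis. Payload 7.2 kg.
Tool frame: the origin (TCP) lies midway between the tips of the shut fingers; the grasp point (between the pads) lies 19 mm behind it (arm.grip_depth is the distance from the TCP to the grasp point, in m); z points along the fingers, y is the line along which they close (so a half turn about z gives the same grasp; the last joint's range is limited). The gripper opens to 88 mm and grips with 3 to 60 N. Pads are 20 mm wide; open, the fingers measure 115 mm over their backs; the gripper's body (75 mm by 178 mm) begins 61 mm behind the grasp point.
Start: joints at [-77.59, 23.554, -0.728, 91.456, 0.321, 64.991, -4.71], TCP at [0.176, 0.6, 0.223] pointing down, gripper open.
Joint ranges: [-169.25, 169.25], [-16.82, 113.86], [-84.01, 82.57], [7.8, 145.47], [-59.2, 239.2], [7.22, 106.19], [-163.78, 163.78]. Speed limits (degrees/s): [136.94, 136.94, 172.46, 172.46, 180, 180, 180].

INTERFACE

Orientations are given as a 3x3 rotation matrix whose columns are the frame's x, y, z axes.
In Python, from bench import arm gives the robot as it stands.
- The arm moves only by the tool jog_arm, never from a script. Its argument "steps" is a list of rows, each a list of 5 numbers: the shift along the tool's x, y, z in cm, then the turn about the tool's z in rad, then the closure, from 0 (fully open) to 1 (shut). A call has 1 to 10 rows; each row is the pose to reach, as a shift and turn from the pose commanded when the call began, along the tool's axes at that moment; what a row does not reach only later rows make up. A row lasts 1/12 s, in which the tool goes at most 41.7 mm and 7.16 degrees, less where a joint would pass 70% of its speed; a pose out of reach is approached as far as the arm can. A call with a gripper value outside its range is refused whole. The fingers move at their own pace and stop on an object; "force" is the grip in N (left out, the last holds). Time passes only in rows, so rows that repeat a pose let the fingers close. It gives the time, the measured TCP pose, the force, the opening and the grip force at its end, in the units of the state.
- arm.get_obs(): the state, without advancing time (a new reading comes with each control period).
- arm.snapshot(name): name is "scene" or "top" or "wrist"; returns a dict with "color" (384x512x3 uint8, blue, green, red), "fovy" (degrees; the focal length in pixels is half the picture's height over the tangent of half this angle, whatever the lens; pixels are square), "cx", "cy" (the principal point, pixels), "origin" and "attitude" of the camera in the world. Camera axes: x right, y down, z forward; pixel columns grow to the right and rows downward; lengths in m; the calibration is good to about 2 mm. A picture is of the moment at which its call begins. There is no depth.
- arm.finish_job(): hands the job in; it is judged then, once.
The state is a dict: "time_s": time; "joint_positions": joint angles; "joint_velocities": joint speeds; "tau": joint torques, N m; "tool_pos": TCP position; "ee_rot": TCP orientation; "wrist_force": force on the tool from outside, world axes, zero at the start; "torque": the same for the moment, N m; "width": finger opening in m; "grasp_force": force on a finger pad.
Only numpy, scipy, OpenCV 4.12 (cv2) and the standard library are available. Lean on these libraries where they do the work, as an engineer would, in place of code of your own. Each camera call takes 0.05 s, during which the arm holds its last target. There are 200 camera calls.

TASK

Open the slatted roll-top shutter of the tool chest. Lift it by its steel bar to roughly two thirds of its travel and let go there, so that it rests by itself; then take the bar again the other way, from its robot side, and push it all the way back until the bar is up against the dark wooden stop batten and the shutter stays open with your hand off it. Leave the tin, the mallet and the offcut where they are.

Things in the scene. Friction and masses are not known exactly. Their poses are not given: they have to be found in the camera images.
- chest: Plywood roll-top tool chest, fixed to the bench, 340 mm deep, 360 wide, rounded top 230 high. Origin: centre of its underside; x points from the shutter side (towards the robot) to the back, y along its width. The slatted shutter's outer face is an arc of 160 mm radius about a level line along y, 60 mm above the origin. Front board below it: 133 mm high, outer face at x = -152 mm.
- shutter (a joint): Angle of the shutter along its arc, rad: 0 shut, grows as it is raised and goes over the top to the back, 1.134 fully open (end stop). It starts shut or slightly raised. It weighs about 0.6 kg (0.45 to 0.75 kg) and is stiff: it rests wherever it is let go, and takes some 2 to 9 N along its arc at the bar to move.
- lift_bar (a point): Centre of the shutter's round steel lift bar: 16 mm diameter, 170 mm long along y, on two 12 mm posts 65 mm either side of centre; it stands 45 mm off the slats, so a finger fits behind it. At joint angle q it lies at x = -0.205 cos(0.698+q), z = 0.06 + 0.205 sin(0.698+q) (m, rad) in the chest's frame. Its axes turn with the shutter, y stays along the bar.
- stop_face (a point): Middle of the robot-side face of the dark stop batten on the chest's fixed rear cover, level with the bar's axis. The batten is 15 mm thick, 330 mm long along y and stands 54 mm out from the slats' arc, just higher than the bar. Fully open, the bar's surface is about 1 mm from this face, so no finger can be between.
- tin: Bystander: tin of wood finish, 86 mm diameter, 110 mm high, on the bench beside the chest. Origin: centre of its underside.
- mallet: Bystander: wooden mallet lying on the bench beside the chest, head 100 x 70 x 60 mm, handle 170 mm long towards its own -y. Origin: centre of the underside of its head.
- offcut: Bystander: flat wooden board offcut 160 x 90 x 22 mm on the bench. Origin: centre of its underside.

How it is judged (in metres and radians):
On the way, in this order (a step that is already met when the one before it is completed fails the run):
1. the shutter, lifted to between 45 and 88 % of its travel (0.5 to 1.0 rad), rests there by itself, the hand off it (value of joint shutter between 0.5 and 1 rad and velocity of joint shutter between -0.05 and 0.05 rad/s and contact force between each of the arm, the fingers and chest below 0.1 N), for 0.2 s.
2. the shutter is pushed home, within 6 mm of its end stop (value of joint shutter above 1.105 rad), for 0.2 s.
At the end, for the whole second after the job is handed in: The shutter is fully open (joint above 1.105 rad: the bar within 6 mm of its end stop at the batten) and at rest, and the tin, mallet and offcut are within 30 mm of where they were (value of joint shutter above 1.105 rad and velocity of joint shutter between -0.05 and 0.05 rad/s and distance of each of tin, mallet, offcut from where it was at the start of the episode below 0.03 m); the robot touches nothing.
It fails at once if the tin, the mallet or the offcut is shoved more than 30 mm (distance of any of tin, mallet, offcut from where it was at the start of the episode above 0.03 m).
It also fails if it takes over 51 s, if anything falls off the work surface, if the arm or the gripper's body presses on something with over 40 N, if the wrist force passes 120 N, or if a joint passes its speed limit or range.

## Working session

There is one attempt and no reset: what is moved stays moved. The work goes in short steps, Python scripts to look and compute and a tool call to move; the robot and the scene stay as the last step left them, time stands still between calls to the robot, and variables do not carry over. Pictures are saved under pics/ and viewed, at most 10 in all, crops included, and the job is handed in when it is done.

Besides the shell and the picture viewer there is one more tool, called after "Call:" by a JSON object that holds its "api" and its "payload", one argument or row to a line. jog_arm: Moves the arm, as the interface text tells. Its arguments: {"type":"object","properties":{"steps":{"type":"array","items":{"type":"array","items":{"type":"number"}}},"force":{"type":"number"}},"required":["steps"]}

```bash
mkdir -p pics; cat > h.py <<'E'
import numpy as np, cv2
from bench import arm
def snap(n,f):
    s=arm.snapshot(n); cv2.imwrite(f,s["color"]); np.save(f[:-4]+'.npy',{k:v for k,v in s.items() if k!='color'},allow_pickle=True); return s
def K(s):
    f=192/np.tan(np.radians(s["fovy"])/2); return f
def proj(s,p):
    R=np.array(s["attitude"]);c=(np.atleast_2d(p)-np.array(s["origin"]))@R; f=K(s)
    return c[:,:2]/c[:,2:]*f+[s["cx"],s["cy"]]
def ray(s,u,v,z):
    d=np.array(s["attitude"])@np.array([(u-s["cx"])/K(s),(v-s["cy"])/K(s),1]);o=np.array(s["origin"])
    return o+d*(z-o[2])/d[2]
def load(f): return np.load(f,allow_pickle=True).item()
E
python3 - <<'E'
from h import *
a=snap("scene","pics/a.png");b=snap("top","pics/b.png")
cv2.imwrite("pics/ab.png",cv2.resize(np.vstack([a["color"],b["color"]]),None,fx=.78,fy=.78))
for s in(a,b): print(s["fovy"],s["cx"],s["cy"],s["origin"],s["attitude"])
o=arm.get_obs();print(o["time_s"],o["tool_pos"],o["ee_rot"],o["wrist_force"],o["width"])
E
```

```text
56.21665165968758 255.73074379959374 187.32653849817282 [0.7826619  0.32230527 1.27694567] [[-0.72328424  0.65252646 -0.22598478]
 [ 0.69054644  0.68456801 -0.23347859]
 [ 0.00235099 -0.32492437 -0.94573708]]
55.10073312418527 251.0138223174771 185.04103655806318 [0.38740384 0.05497466 1.14454919] [[ 0.0237485  -0.9894131   0.1431703 ]
 [-0.99964973 -0.02517533 -0.00816244]
 [ 0.01168038 -0.14292631 -0.98966441]]
0.1 [0.17550596 0.5993912  0.2219134 ] [[-9.59734231e-01  2.80909440e-01 -3.02857481e-04]
 [ 2.80909585e-01  9.59733230e-01 -1.38991283e-03]
 [-9.97772448e-05 -1.41902249e-03 -9.99998988e-01]] [0.13890124 0.28532565 0.07946738] 0.0875772393889664
```

View pics/a.png

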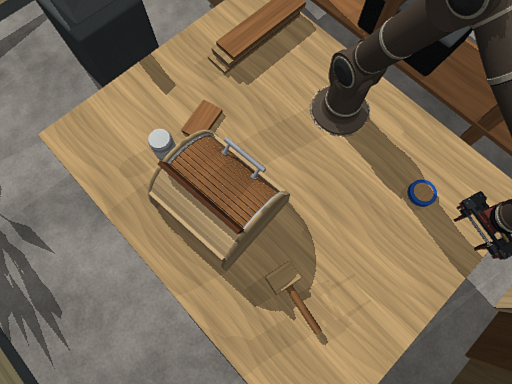

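View pics/b.png

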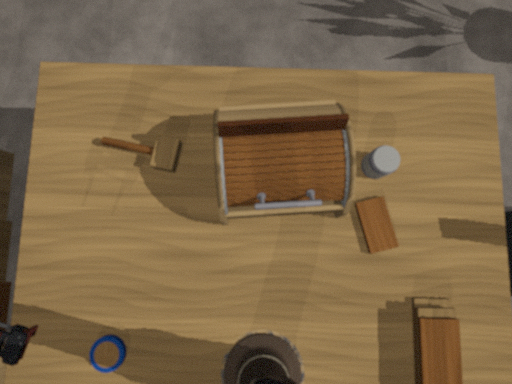

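The chest is straight ahead of the robot. In the top view the bar runs from about (257,206) to (322,202), and the tin is at (382,161). The offcut is at (376,224) and the mallet at (165,155). I'll zoom in for a pose fit.

```bash
python3 - <<'E'
import cv2,numpy as np
a=cv2.imread("pics/a.png")[115:275,140:300];b=cv2.imread("pics/b.png")[90:235,205:365]
f=lambda i:cv2.resize(i,(400*1,int(i.shape[0]*2.5)),interpolation=cv2.INTER_CUBIC)
A,B=f(a),f(b);B=cv2.copyMakeBorder(B,0,A.shape[0]-B.shape[0],0,0,0)
cv2.imwrite("pics/c.png",np.hstack([A,B]))
E
```

```text
(no output)
```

View pics/c.png

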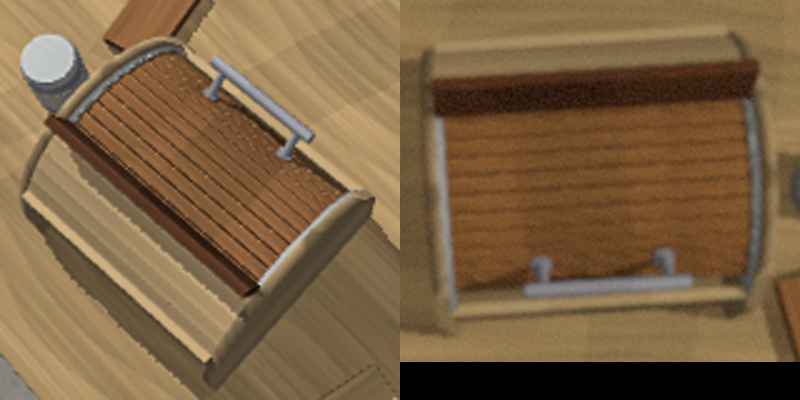

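```bash
cat >> h.py <<'E'
def arcpt(r,t,y,ang): # radius r, tangential t (direction of opening)
    return np.array([-r*np.cos(ang)+t*np.sin(ang), y, .06+r*np.sin(ang)+t*np.cos(ang)])
def W(P,p):
    c,s=np.cos(P[2]),np.sin(P[2]); p=np.atleast_2d(p)
    return np.c_[P[0]+c*p[:,0]-s*p[:,1],P[1]+s*p[:,0]+c*p[:,1],p[:,2]]
E
python3 - <<'E'
from h import *
from scipy.optimize import least_squares
a=load("pics/a.npy");b=load("pics/b.npy")
E=1.832
obs=[(a,225.6,139.4,'b',-.085),(a,264,169.4,'b',.085),(b,255.4,206,'b',.085),(b,321.4,202,'b',-.085),
(b,218.2,122.8,.024,.165),(b,347,114.8,.024,-.165),(a,162,161.4,.009,-.165),(a,244.8,229.4,.009,.165)]
def res(P):
    r=[]
    for s,u,v,k,y in obs:
        p=arcpt(.205,0,y,.698+P[3]) if k=='b' else arcpt(.214,k,y,E)
        r.append(proj(s,W(P,p))[0]-[u,v])
    return np.ravel(r)
L=least_squares(res,[.65,0,0,0.05],loss='soft_l1')
print(L.x);print(res(L.x).reshape(-1,2).round(1))
for n,u,v,z in[('tin',382,161,.11),('off',376,224,.022),('mallet',165,155,.06)]: print(n,ray(b,u,v,z))
P=L.x
for q in(P[3],.4,.75,1.134): print(q,W(P,arcpt(.205,0,0,.698+q)))
print(np.degrees(P[2]))
E
```

```text
[ 0.60693427 -0.03320643  0.10232111  0.17466529]
[[-0.5 -1.2]
 [ 1.   0.2]
 [-1.2  0.5]
 [-0.4 -0.7]
 [-2.4  0.5]
 [ 0.4 -1.1]
 [-0.4 -1.7]
 [-1.9 -0.8]]
tin [ 0.61658949 -0.32898878  0.11      ]
off [ 0.43955953 -0.33793987  0.022     ]
mallet [0.62890261 0.30657973 0.06      ]
0.1746652931734838 [[ 0.47585211 -0.04666591  0.2170392 ]]
0.4 [[ 0.51407011 -0.04274169  0.24251117]]
0.75 [[ 0.58195557 -0.03577123  0.26345635]]
1.134 [[ 0.65959732 -0.027799    0.25804637]]
5.862567900008411
```

```bash
cat >> h.py <<'E'
def to(p,yaw=5.86):
    o=arm.get_obs();R=np.array(o["ee_rot"]);d=R.T@(np.array(p)-o["tool_pos"])*100
    y=np.degrees(np.arctan2(R[1,1],R[0,1]));t=np.radians(y-yaw)
    print("t",o["time_s"],"pos",np.round(o["tool_pos"],4),"F",np.round(o["wrist_force"],1),"w",round(o["width"],4),"-> row",d.round(2),t.round(3)); return d
E
python3 -c "
from h import *
to([.476,-.047,.33])"
```

```text
t 0.1 pos [0.1755 0.5994 0.2219] F [0.1 0.3 0.1] w 0.0876 -> row [-47.   -53.61 -10.73] 1.184
```

Call:
{"api": "jog_arm", "payload": {
  "steps": [
    [0,0,-4,0,0.55],
    [0,-1,-8,0,0.55],
    [-47,-53.6,-10.7,1.184,0.55],
    [-47,-53.6,-10.7,1.184,0.55],
    [-47,-53.6,-10.7,1.184,0.55],
    [-47,-53.6,-10.7,1.184,0.55],
    [-47,-53.6,-10.7,1.184,0.55],
    [-47,-53.6,-10.7,1.184,0.55],
    [-47,-53.6,-10.7,1.184,0.55],
    [-47,-53.6,-10.7,1.184,0.55]
  ]
}}

```text
time_s: 0.93
tool_pos: [0.3163, 0.2874, 0.3153]
ee_rot: [[-0.276, 0.961, -0.0], [0.961, 0.276, 0.0], [0.0, -0.0, -1.0]]
wrist_force: [0.6, -0.2, 0.8]
width: 0.0397
grasp_force: 0.0
```

```bash
python3 -c "
from h import *
to([.476,-.047,.33])"
```

```text
t 0.9333 pos [0.3163 0.2874 0.3153] F [ 0.6 -0.2  0.8] w 0.0397 -> row [-36.55   6.11  -1.48] 0.178
```

Call:
{"api": "jog_arm", "payload": {
  "steps": [
    [-36,6,-1,0.15,0.55],
    [-36,6,-1,0.15,0.55],
    [-36,6,-1,0.15,0.55],
    [-36,6,-1,0.15,0.55],
    [-36,6,-1,0.15,0.55],
    [-36,6,-1,0.15,0.55],
    [-36,6,-1,0.15,0.55],
    [-36,6,-1,0.15,0.55],
    [-36,6,-1,0.15,0.55],
    [-36,6,-1,0.15,0.55]
  ]
}}

```text
time_s: 1.77
tool_pos: [0.4765, -0.0453, 0.3258]
ee_rot: [[-0.128, 0.992, 0.002], [0.992, 0.128, -0.003], [-0.003, 0.001, -1.0]]
wrist_force: [-0.5, 0.6, -0.6]
width: 0.0396
grasp_force: 0.0
```

```bash
python3 -c "
from h import *
to([.476,-.047,.33])
s=snap('wrist','pics/w.png')
P=[.60693,-.0332,.1023,.1747]
print(s['origin'],proj(s,W(P,[arcpt(.205,0,y,.8727) for y in(.085,-.085)])))
to([.476,-.047,.33])"
```

```text
t 1.7667 pos [ 0.4765 -0.0453  0.3258] F [-0.5  0.6 -0.6] w 0.0396 -> row [-0.16 -0.07 -0.42] 0.026
[0.46576427 0.03225944 0.48718979] [[257.7566248   89.58880029]
 [252.39781019 280.69341494]]
t 1.8167 pos [ 0.4756 -0.0423  0.3253] F [-0.2  0.7  0.1] w 0.0393 -> row [-0.48 -0.02 -0.47] 0.028
```

View pics/w.png

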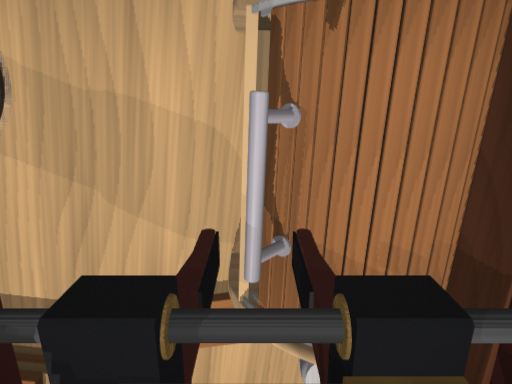

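The bar's ends in the wrist view are at (259,92) and (252,281). My model predicts them within 2 px, and the bar lies between the fingers. I'm descending to straddle it.

Call:
{"api": "jog_arm", "payload": {
  "steps": [
    [-0.3,0,4,0.026,0.55],
    [-0.3,0,8,0.026,0.55],
    [-0.3,0,10,0.026,0.55],
    [-0.3,0,12,0.026,0.55],
    [-0.3,0,12.8,0.026,0.55],
    [-0.3,0,12.8,0.026,0.55],
    [-0.3,0,12.8,0.026,0.55],
    [-0.3,0,12.8,0.026,0.55]
  ]
}}

```text
time_s: 2.48
tool_pos: [0.4763, -0.0416, 0.1985]
ee_rot: [[-0.11, 0.994, 0.002], [0.994, 0.11, 0.0], [0.0, 0.002, -1.0]]
wrist_force: [0.1, -0.4, 0.4]
width: 0.0396
grasp_force: 0.0
```

Call:
{"api": "jog_arm", "payload": {
  "steps": [
    [0,0,0,0,0.7],
    [0,0,0,0,0.8],
    [0,0,0,0,0.85],
    [0,0,0,0,0.9],
    [0,0,0,0,1],
    [0,0,0,0,1]
  ],
  "force": 20
}}

```text
time_s: 2.98
tool_pos: [0.4762, -0.0418, 0.1978]
ee_rot: [[-0.11, 0.994, 0.001], [0.994, 0.11, 0.0], [0.0, 0.001, -1.0]]
wrist_force: [1.6, 1.2, 1.3]
width: 0.0155
grasp_force: 20.0
```

```bash
python3 -c "
from h import *
P=[.60693,-.0332,.1023,.1747]
for q in (.1747,.25,.35,.45,.55,.65,.75,.8): 
  p=W(P,arcpt(.205,0,0,.698+q))[0]-[0,0,.02]; print(q); to(p)"
```

```text
0.1747
t 2.9833 pos [ 0.4762 -0.0418  0.1978] F [1.6 1.2 1.3] w 0.0155 -> row [-0.48 -0.08  0.08] 0.008
0.25
t 2.9833 pos [ 0.4762 -0.0418  0.1978] F [1.6 1.2 1.3] w 0.0155 -> row [-0.49  1.14 -0.87] 0.008
0.35
t 2.9833 pos [ 0.4762 -0.0418  0.1978] F [1.6 1.2 1.3] w 0.0155 -> row [-0.5   2.86 -1.98] 0.008
0.45
t 2.9833 pos [ 0.4762 -0.0418  0.1978] F [1.6 1.2 1.3] w 0.0155 -> row [-0.51  4.69 -2.91] 0.008
0.55
t 2.9833 pos [ 0.4762 -0.0418  0.1978] F [1.6 1.2 1.3] w 0.0155 -> row [-0.53  6.6  -3.65] 0.008
0.65
t 2.9833 pos [ 0.4762 -0.0418  0.1978] F [1.6 1.2 1.3] w 0.0155 -> row [-0.54  8.57 -4.2 ] 0.008
0.75
t 2.9833 pos [ 0.4762 -0.0418  0.1978] F [1.6 1.2 1.3] w 0.0155 -> row [-0.56 10.59 -4.55] 0.008
0.8
t 2.9833 pos [ 0.4762 -0.0418  0.1978] F [1.6 1.2 1.3] w 0.0155 -> row [-0.57 11.61 -4.65] 0.008
```

Call:
{"api": "jog_arm", "payload": {
  "steps": [
    [0,0.6,-0.5,0,1],
    [0,1.2,-0.95,0,1],
    [0,2.1,-1.55,0,1],
    [0,2.95,-2.05,0,1],
    [0,3.85,-2.5,0,1],
    [0,4.75,-3,0,1],
    [0,4.75,-3,0,1],
    [0,4.75,-3,0,1]
  ]
}}

```text
time_s: 3.65
tool_pos: [0.5223, -0.0377, 0.2291]
ee_rot: [[-0.109, 0.994, -0.002], [0.994, 0.109, 0.0], [0.0, -0.002, -1.0]]
wrist_force: [-10.2, -1.0, 17.5]
width: 0.0152
grasp_force: 20.0
```

Call:
{"api": "jog_arm", "payload": {
  "steps": [
    [0,0,-0.2,0,1],
    [0,0.95,-0.7,0,1],
    [0,1.9,-1.1,0,1],
    [0,2.9,-1.45,0,1],
    [0,3.9,-1.75,0,1],
    [0,4.9,-1.9,0,1],
    [0,5.9,-2.05,0,1],
    [0,5.9,-2.05,0,1],
    [0,5.9,-2.05,0,1]
  ]
}}

```text
time_s: 4.4
tool_pos: [0.583, -0.032, 0.2491]
ee_rot: [[-0.109, 0.994, 0.002], [0.994, 0.109, -0.002], [-0.003, 0.002, -1.0]]
wrist_force: [2.2, -5.7, 4.2]
width: 0.0156
grasp_force: 20.0
```

```bash
python3 -c "
from h import *
to([.582,-.036,.2435])
s=snap('top','pics/d.png')
P=[.60693,-.0332,.1023]
for q in (.7,.75,.8):print(q,proj(s,W(P,[arcpt(.205,0,y,.698+q) for y in(.085,-.085)])).round(1).tolist())
cv2.imwrite('pics/d2.png',cv2.resize(s['color'][90:235,205:365],None,fx=3,fy=3))"
```

```text
t 4.4 pos [ 0.583  -0.032   0.2491] F [ 2.2 -5.7  4.2] w 0.0156 -> row [-0.39 -0.14  0.56] 0.007
0.7 [[251.5, 165.6], [320.6, 160.4]]
0.75 [[251.1, 161.4], [320.2, 156.2]]
0.8 [[250.8, 157.2], [319.9, 152.1]]
```

View pics/d2.png

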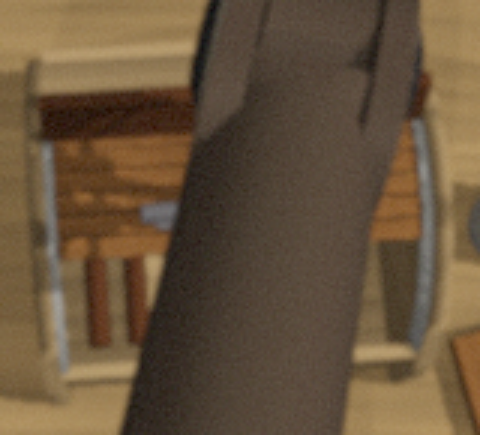

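The bar's left end is at about (252,161) in the full picture, so q is about 0.75. I'm releasing it now and rising clear.

Call:
{"api": "jog_arm", "payload": {
  "steps": [
    [0,0,0,0,0.8],
    [0,0,0,0,0.6],
    [0,0,0,0,0.55],
    [0,0,0,0,0.55],
    [0,0,0,0,0.55],
    [0,0,0,0,0.55],
    [0,0,-2,0,0.55],
    [0,0,-5,0,0.55],
    [0,0,-8,0,0.55],
    [0,0,-8,0,0.55]
  ]
}}

```text
time_s: 5.28
tool_pos: [0.5835, -0.0309, 0.3333]
ee_rot: [[-0.109, 0.994, 0.008], [0.994, 0.109, 0.001], [-0.0, 0.008, -1.0]]
wrist_force: [0.6, -0.6, 0.6]
width: 0.04
grasp_force: 0.0
```

Call:
{"api": "jog_arm", "payload": {
  "steps": [
    [0,-3,0,0,0.8],
    [0,-6,0,0,1],
    [0,-6,0,0,1],
    [0,-6,0,0,1],
    [0,-6,0,0,1]
  ]
}}

```text
time_s: 5.7
tool_pos: [0.5222, -0.0363, 0.3281]
ee_rot: [[-0.111, 0.994, 0.001], [0.994, 0.111, 0.001], [0.001, 0.001, -1.0]]
wrist_force: [0.7, 1.1, -0.1]
width: 0.0096
grasp_force: 0.0
```

```bash
python3 -c "
from h import *
s=snap('wrist','pics/e.png')
P=[.60693,-.0332,.1023]
for q in (.65,.7,.75,.8):print(q,proj(s,W(P,[arcpt(.205,0,y,.698+q) for y in(.085,-.085)])).round(1).tolist())
to([.523,-.04,.245])"
```

```text
0.65 [[315.6, 96.0], [302.8, 312.9]]
0.7 [[331.2, 96.2], [315.5, 314.6]]
0.75 [[347.0, 96.3], [328.3, 315.9]]
0.8 [[362.9, 96.5], [341.2, 316.7]]
t 5.75 pos [ 0.5225 -0.0363  0.328 ] F [ 0.1  0.7 -0. ] w 0.0056 -> row [-0.38  0.01  8.3 ] 0.009
```

View pics/e.png

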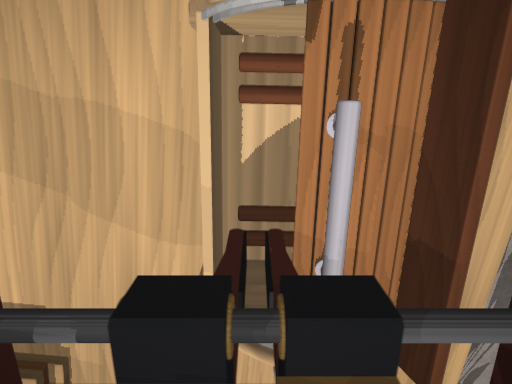

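The shutter stayed at q ≈ 0.75; the bar runs from (347,103) to (332,275). The shut fingers are on its robot side, so I'm lowering them and pushing.

Call:
{"api": "jog_arm", "payload": {
  "steps": [
    [-0.3,0,3,0,1],
    [-0.3,0,6,0,1],
    [-0.3,0,8,0,1],
    [-0.3,0,8,0,1],
    [-0.3,1.5,8,0,1],
    [-0.3,3,8,0,1],
    [-0.3,4,8,0,1],
    [-0.3,5,8,0,1],
    [-0.3,6,8,0,1],
    [-0.3,6,8,0,1]
  ]
}}

```text
time_s: 6.58
tool_pos: [0.583, -0.0332, 0.248]
ee_rot: [[-0.11, 0.994, -0.0], [0.994, 0.11, -0.001], [-0.001, -0.0, -1.0]]
wrist_force: [0.4, 0.6, 0.0]
width: 0.0007
grasp_force: 0.0
```

Call:
{"api": "jog_arm", "payload": {
  "steps": [
    [0,1,0,0,1],
    [0,2,0.1,0,1],
    [0,3,0.1,0,1],
    [0,4,0.2,0,1],
    [0,4.5,0.2,0,1],
    [0,4.8,0.2,0,1],
    [0,4.8,0.2,0,1],
    [0,4.8,0.2,0,1]
  ]
}}

```text
time_s: 7.25
tool_pos: [0.6296, -0.0278, 0.2458]
ee_rot: [[-0.11, 0.994, 0.0], [0.994, 0.11, 0.0], [0.0, 0.0, -1.0]]
wrist_force: [-0.4, -0.4, -0.7]
width: 0.0004
grasp_force: 0.6
```

Call:
{"api": "jog_arm", "payload": {
  "steps": [
    [0,0.3,0,0,1],
    [0,0.6,0,0,1],
    [0,0.8,0,0,1],
    [0,0.8,0,0,1],
    [0,0.8,0,0,1]
  ]
}}

```text
time_s: 7.67
tool_pos: [0.6375, -0.0268, 0.2458]
ee_rot: [[-0.11, 0.994, -0.0], [0.994, 0.11, 0.0], [0.0, 0.0, -1.0]]
wrist_force: [-3.1, -0.7, -2.6]
width: 0.0004
grasp_force: 1.6
```

```bash
python3 -c "
from h import *
to([.637,-.03,.245])
s=snap('wrist','pics/f.png')
P=[.60693,-.0332,.1023]
for q in (1.05,1.1,1.134):print(q,proj(s,W(P,[arcpt(.205,0,y,.698+q) for y in(.085,-.085)])).round(1).tolist())"
```

```text
t 7.6667 pos [ 0.6375 -0.0268  0.2458] F [-3.1 -0.7 -2.6] w 0.0004 -> row [-0.32 -0.09  0.08] 0.008
1.05 [[270.2, 88.3], [263.6, 401.8]]
1.1 [[293.4, 88.7], [280.9, 398.8]]
1.134 [[308.6, 89.0], [292.3, 396.3]]
```

View pics/f.png

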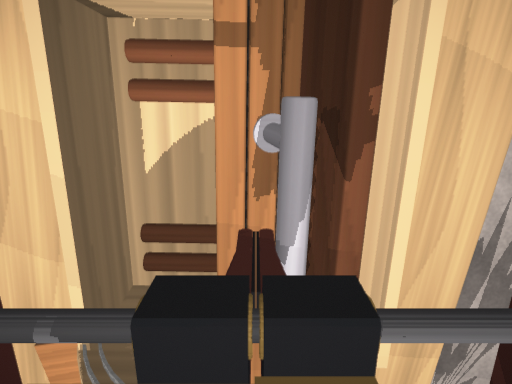

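The bar's end is at (299,98), so q is about 1.11 and a few mm remain. I'll keep pushing until the force climbs.

Call:
{"api": "jog_arm", "payload": {
  "steps": [
    [0,0.2,0,0,1],
    [0,0.4,0,0,1],
    [0,0.6,0,0,1],
    [0,0.6,0,0,1],
    [0,0.6,0,0,1]
  ]
}}

```text
time_s: 8.13
tool_pos: [0.6438, -0.0263, 0.246]
ee_rot: [[-0.11, 0.994, 0.001], [0.994, 0.11, -0.0], [-0.0, 0.001, -1.0]]
wrist_force: [-2.0, -0.4, -1.0]
width: 0.0004
grasp_force: 1.4
```

Call:
{"api": "jog_arm", "payload": {
  "steps": [
    [0,0.2,0,0,1],
    [0,0.3,0,0,1],
    [0,0.3,0,0,1],
    [0,0.3,0,0,1]
  ]
}}

```text
time_s: 8.47
tool_pos: [0.6465, -0.0261, 0.2459]
ee_rot: [[-0.11, 0.994, 0.0], [0.994, 0.11, -0.0], [-0.0, 0.0, -1.0]]
wrist_force: [-2.8, -1.1, -2.0]
width: 0.0005
grasp_force: 1.6
```

Call:
{"api": "jog_arm", "payload": {
  "steps": [
    [0,0.2,0,0,1],
    [0,0.4,0,0,1],
    [0,0.4,0,0,1],
    [0,0.4,0,0,1]
  ]
}}

```text
time_s: 8.8
tool_pos: [0.6485, -0.0259, 0.2458]
ee_rot: [[-0.109, 0.994, -0.004], [0.994, 0.109, 0.0], [0.001, -0.004, -1.0]]
wrist_force: [-11.5, 0.1, 1.6]
width: 0.0008
grasp_force: 5.9
```

Call:
{"api": "jog_arm", "payload": {
  "steps": [
    [0,0.2,0,0,1],
    [0,0.3,0,0,1],
    [0,0.3,0,0,1],
    [0,0.3,0,0,1]
  ]
}}

```text
time_s: 9.13
tool_pos: [0.6486, -0.0259, 0.2458]
ee_rot: [[-0.108, 0.994, -0.01], [0.994, 0.108, 0.001], [0.002, -0.01, -1.0]]
wrist_force: [-24.1, -0.1, 9.1]
width: 0.0005
grasp_force: 11.8
```

The TCP has stopped at x = 0.6486 while the force climbs to 24 N, so the shutter is against its end stop. I'm backing off and rising.

Call:
{"api": "jog_arm", "payload": {
  "steps": [
    [0,-0.7,0,0,1],
    [0,-2,0,0,1],
    [0,-4,0,0,1],
    [0,-6,-2,0,1],
    [0,-8,-6,0,1],
    [0,-8,-10,0,1],
    [0,-8,-10,0,1],
    [0,-8,-10,0,1],
    [0,-8,-10,0,1]
  ]
}}

```text
time_s: 9.88
tool_pos: [0.5748, -0.0337, 0.3464]
ee_rot: [[-0.111, 0.994, 0.003], [0.994, 0.111, 0.001], [0.0, 0.003, -1.0]]
wrist_force: [-0.3, -0.4, -0.3]
width: 0.0007
grasp_force: 0.0
```

```bash
python3 -c "
from h import *
s=snap('wrist','pics/g.png')
P=[.60693,-.0332,.1023]
for q in (1.05,1.1,1.134):print(q,proj(s,W(P,[arcpt(.205,0,y,.698+q) for y in(.085,-.085)])).round(1).tolist())
to([.5,0,.3])"
```

```text
1.05 [[351.7, 92.5], [333.4, 298.3]]
1.1 [[364.7, 92.7], [344.4, 297.0]]
1.134 [[373.2, 92.8], [351.6, 295.9]]
t 9.9333 pos [ 0.5743 -0.0336  0.3454] F [-0.6  0.   0.1] w 0.0004 -> row [ 4.16 -7.01  4.54] 0.008
```

View pics/g.png

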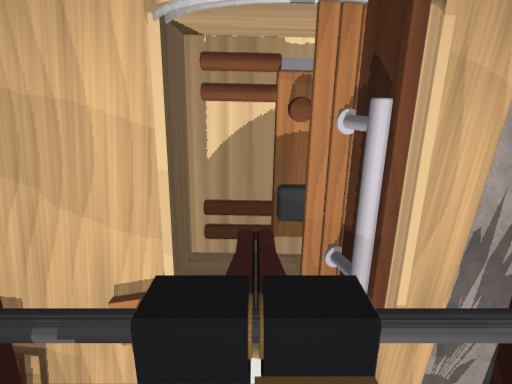

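The bar's end is at (380,98), in front of the batten and at or just past the fully open prediction (373,93). The hand is clear of everything.

```bash
python3 -c "
from bench import arm
print(arm.finish_job())"
```

```text
the job is handed in; nothing more can be done
None
```

I lifted the shutter to about 0.75 rad, where it rested by itself, then pushed it from the robot side onto its end stop; it stayed open with the hand off, the arm went nowhere near the tin, mallet or offcut, and the job is handed in (no verdict was returned).

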